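# Change over the sliding-cover parts cases on a soldering bench

### The arm

A 6-joint arm with a two-finger parallel gripper is mounted at the origin on the work surface. World frame = base frame: x ahead of the robot, y to its left, z up, the work surface at z = 0. Lengths are in m, angles in rad, forces in N, time in s.
With the tool pointing down it reaches from about 0.375 to 0.9 m from the base axis. Payload 3.1 kg.
Tool frame: the origin (TCP) lies between the finger pads; the fingertips stand 11 mm ahead of it and the grasp point (between the pads) lies 8 mm behind it (robot.tips_ahead is the distance from the TCP to the fingertips, in m); z points along the fingers, y is the line along which they close (so a half turn about z gives the same grasp; the last joint's range is limited). The gripper opens to 87 mm and grips with 3 to 60 N. Pads are 19 mm wide; open, the fingers measure 117 mm over their backs; the gripper's body (75 mm by 190 mm) begins 51 mm behind the grasp point.
Start: joints at [1.054, 0.527, 1.433, -0, 1.181, -0.178], TCP at [0.207, 0.59, 0.234] pointing down, gripper open.
Joint ranges: [-3.08, 3.08], [-0.75, 2.2], [0.22, 2.44], [-1.43, 4.57], [0, 2.65], [-2.85, 2.85]. Speed limits (rad/s): [2.79, 2.79, 3.14, 3.14, 3.14, 3.14].

### API

Orientations are given as [roll, pitch, yaw] about the fixed x, y, z axes, in that order (R = Rz(yaw) Ry(pitch) Rx(roll)).
In Python, from station import robot, capture, job, outline_of gives the robot as it stands.
- The arm moves only by the tool arm_command, never from a script. Its argument "targets" is a list of rows, each a list of 3 entries, a list of its own where there are three numbers: the shift along the tool's x, y, z normalised to -1 to 1, where 1 is 30 mm, then the turn, a rotation vector about the tool's x, y, z normalised to -1 to 1, where 1 is 4 degrees, then the closure, from 0 (fully open) to 1 (shut). In form: [[[x, y, z], [wx, wy, wz], claw], ...]. A call has 1 to 10 rows; each row shifts and turns the commanded pose from where the row before left it, along the tool's axes as they then stand; what a row does not reach is not made up. A row lasts 1/12 s, in which the tool goes at most 41.7 mm and 7.16 degrees, less where a joint would pass 70% of its speed; a pose out of reach is approached as far as the arm can. A call with a number of a shift or a turn outside -1 to 1 is refused whole. A call with a gripper value outside its range is refused whole. The fingers move at their own pace and stop on an object; "grip_force" is the grip in N (left out, the last holds). Time passes only in rows, so rows that do not move let the fingers close. It gives the time, the measured TCP pose, the force, the opening and the grip force at its end, in the units of the state.
- robot.observe(): the state, without advancing time (a new reading comes with each control period).
- capture(name): name is "side" or "top" or "wrist"; returns a dict with "img" (480x640x3 uint8, red, green, blue), "fx", "fy", "cx", "cy" (pixels), "rvec" (rotation vector, rad) and "tvec" (3), from world to camera coordinates, as OpenCV has them; the wrist camera has in their place "tool_from_camera" (4x4, takes a point from camera to tool coordinates, whose origin is the TCP and whose axes are the flange's). Camera axes: x right, y down, z forward; pixel columns grow to the right and rows downward; lengths in m; the calibration is good to about 2 mm. A picture is of the moment at which its call begins: read the wrist's pose just before it. There is no depth.
- job.close_job(): hands the job in; it is judged then, once.
Trained networks look in a picture, given as the dict that the camera call returned (one of the last four; its "shot" number tells which), for a name from the list of things; names that differ only in an ending like _2 or _b are one class to them, and where a whole thing is asked for, a point or a joint stands for the part that bears it (a point fixed in the world has none). Each returns a list of dicts, best first, with "confidence" (0 to 1); they miss things now and then, are a little off and sometimes report something else, mostly with a low value. They report only what shows in the picture. A call takes as long as a camera call.
- outline_of(picture, target): "region" (480x640 bool, what is visible of it) and "centre" ([row, column] in pixels, amid what is visible of it).
The state is a dict: "time_s": time; "qpos": joint angles; "dq": joint speeds; "tau": joint torques, N m; "position": TCP position; "tcp_rot": TCP orientation; "force": force on the tool from outside, world axes, zero at the start; "wrist_torque": the same for the moment, N m; "grip_width": opening from 0.0 (shut) to 1.0 (fully open); "grip_force": force on a finger pad.
Only numpy, scipy, OpenCV 4.12 (cv2) and the standard library are available. Lean on these libraries where they do the work, as an engineer would, in place of code of your own. Each camera call takes 0.05 s, during which the arm holds its last target. There are 200 camera calls.

### The job

I have finished with the blue parts case and need the yellow one next. With your fingertips, first push the blue sliding cover fully shut over its tray, and then push the yellow cover fully open, all the way to the back. Leave the white cover as it is, and do not shift or lift anything else on the bench.

Things in the scene. Friction and masses are not known exactly. Their poses are not given: they have to be found in the camera images.
- blue_case: grey parts case with blue cover, fixed: 160 (x) x 100 (y) x 40 mm high. Origin: centre of its underside, on the bench. x runs from the tray end (robot side, -80 mm) to the rear end (+80), within 0.45 rad of the robot's x. Tray of small parts, open on top, 4 mm walls: x -80 to +10; flat closed deck 40 mm high: +10 to +80. Its cover starts 30 to 70 mm open.
- blue_cover (a joint): blue cover along case x, m: 0 = fully shut over the tray, 0.070 = fully open over the deck, a stop at each end. Stays where left; 2 N moves it, more if fast. Slab 90 (x) x 100 (y) x 20 mm, underside 42, top 62 mm above the bench; captive, no handle, too wide to grip: push its upright end faces. Tray-side face at case x = -80 mm + joint, rear face at +10 mm + joint
- blue_cover_top (a point): centre of the top face of the blue cover, 62 mm above the bench; it moves with the cover (case x = -35 mm + joint value, y = 0). x along the slide towards open, z up
- yellow_case: grey parts case with yellow cover, fixed: 160 (x) x 100 (y) x 40 mm high. Origin: centre of its underside, on the bench. x runs from the tray end (robot side, -80 mm) to the rear end (+80), within 0.45 rad of the robot's x. Tray of small parts, open on top, 4 mm walls: x -80 to +10; flat closed deck 40 mm high: +10 to +80. Its cover starts 0 to 25 mm open.
- yellow_cover (a joint): yellow cover along case x, m: 0 = fully shut over the tray, 0.070 = fully open over the deck, a stop at each end. Stays where left; 2 N moves it, more if fast. Slab 90 (x) x 100 (y) x 20 mm, underside 42, top 62 mm above the bench; captive, no handle, too wide to grip: push its upright end faces. Tray-side face at case x = -80 mm + joint, rear face at +10 mm + joint
- yellow_cover_top (a point): centre of the top face of the yellow cover, 62 mm above the bench; it moves with the cover (case x = -35 mm + joint value, y = 0). x along the slide towards open, z up
- white_case: grey parts case with white cover, fixed: 160 (x) x 100 (y) x 40 mm high. Origin: centre of its underside, on the bench. x runs from the tray end (robot side, -80 mm) to the rear end (+80), within 0.45 rad of the robot's x. Tray of small parts, open on top, 4 mm walls: x -80 to +10; flat closed deck 40 mm high: +10 to +80. Its cover starts 20 to 50 mm open and is to stay so.
- white_cover (a joint): white cover along case x, m: 0 = fully shut over the tray, 0.070 = fully open over the deck, a stop at each end. Stays where left; 2 N moves it, more if fast. Slab 90 (x) x 100 (y) x 20 mm, underside 42, top 62 mm above the bench; captive, no handle, too wide to grip: push its upright end faces. Tray-side face at case x = -80 mm + joint, rear face at +10 mm + joint
- white_cover_top (a point): centre of the top face of the white cover, 62 mm above the bench; it moves with the cover (case x = -35 mm + joint value, y = 0). x along the slide towards open, z up
- solder_reel: loose white reel of solder wire standing on its flange, 50 mm diameter, 40 mm high; origin: centre of its underside; bystander
- wash_bottle: loose white plastic bottle with a red cap, 60 mm diameter, 120 mm high, standing; origin: centre of its underside; bystander
- flux_jar: loose small amber jar with a black lid, 48 mm diameter, 40 mm high, standing; origin: centre of its underside; bystander

How it is judged:
By the outcome, as a careful person would: the job done as asked, in the order asked, and still so for the second after the job is handed in, with the robot touching nothing.
It also fails if it takes over 45 s, if anything falls off the work surface, if the arm or the gripper's body presses on something with over 40 N, if the wrist force passes 120 N, or if a joint passes its speed limit or range.

## Working session

There is one attempt and no reset: what is moved stays moved. The work goes in short steps, Python scripts to look and compute and a tool call to move; the robot and the scene stay as the last step left them, time stands still between calls to the robot, and variables do not carry over. Pictures are saved under pics/ and viewed, at most 10 in all, crops included, and the job is handed in when it is done.

Besides the shell and the picture viewer there is one more tool, called after "Request:" by a JSON object that holds its "name" and its "arguments". arm_command: Moves the arm, as the interface text tells. Its arguments: {"type":"object","properties":{"targets":{"type":"array"},"grip_force":{"type":"number"}},"required":["targets"]}

```bash
mkdir -p pics
cat > h.py <<'E'
import numpy as np, cv2
from station import robot, capture, job, outline_of
def ray(c,px):
    R=cv2.Rodrigues(np.array(c["rvec"],float))[0];t=np.array(c["tvec"],float).ravel()
    d=R.T@np.array([(px[0]-c["cx"])/c["fx"],(px[1]-c["cy"])/c["fy"],1.]);return -R.T@t,d
def atz(c,px,z):
    o,d=ray(c,px);return o+d*(z-o[2])/d[2]
def save(c,n): cv2.imwrite(f"pics/{n}.png",c["img"][:,:,::-1])
E
python3 - <<'E'
from h import *
s=robot.observe();print({k:np.round(s[k],3) for k in("time_s","position","tcp_rot","force","grip_width")})
for n in("top","side"):
    c=capture(n);save(c,n+"0")
    for t in("blue_cover","yellow_cover","white_cover","blue_case","yellow_case","white_case","solder_reel","wash_bottle","flux_jar"):
        z={"r":.062,"e":.04}[t[-1]] if t[-5:] in("cover","_case") else .04
        for o in outline_of(c,t)[:1]:
            m=o["region"].astype(np.uint8);r=max(cv2.findContours(m,0,1)[0],key=cv2.contourArea)
            w=np.array([atz(c,p[0],z)[:2] for p in r],np.float32);b=cv2.minAreaRect(w*1000)
            print(n,t,round(o["confidence"],2),np.round(o["centre"]),m.sum(),np.round(b[0]),np.round(b[1]),round(b[2],1))
E
```

```text
{'time_s': np.float64(0.0), 'position': array([0.207, 0.589, 0.233]), 'tcp_rot': array([-3.139, -0.   ,  2.804]), 'force': array([-0.588, -1.005, -0.01 ]), 'grip_width': np.float64(1.002)}
top blue_cover 0.86 [242. 166.] 2839 [545. 278.] [105.  90.] 85.6
top yellow_cover 0.91 [265. 317.] 2745 [510.  -3.] [ 91. 100.] 22.7
top white_cover 0.65 [297. 476.] 2837 [ 456. -284.] [ 92. 104.] 12.5
top blue_case 0.76 [266. 164.] 5574 [511. 283.] [118. 164.] 86.3
top yellow_case 0.55 [251. 319.] 5024 [536.   8.] [160. 109.] 22.3
top white_case 0.88 [291. 474.] 5398 [ 469. -283.] [162. 115.] 11.4
top solder_reel 0.97 [184. 228.] 680 [663. 170.] [56. 48.] 45.2
top wash_bottle 0.63 [161. 418.] 1085 [ 711. -190.] [59. 76.] 45.0
top flux_jar 0.74 [343. 252.] 569 [369. 118.] [45. 49.] 45.1
side blue_cover 0.58 [182. 265.] 1049 [543. 262.] [129.  91.] 85.5
side yellow_cover 0.71 [252. 282.] 2039 [509. -17.] [105. 119.] 21.2
side white_cover 0.58 [372. 295.] 4060 [ 454. -297.] [ 96. 112.] 11.5
side blue_case 0.69 [192. 252.] 2958 [512. 269.] [211. 165.] 84.3
side yellow_case 0.83 [259. 288.] 4625 [528.  -6.] [190. 167.] 20.8
side white_case 0.84 [380. 294.] 9044 [ 465. -291.] [174. 148.] 12.1
side solder_reel 0.65 [209. 328.] 478 [655. 140.] [111.  46.] 69.8
side wash_bottle 0.93 [294. 422.] 2108 [ 727. -167.] [203.  61.] 55.3
side flux_jar 0.84 [244. 194.] 576 [365.  90.] [97. 45.] 85.5
```

View pics/top0.png

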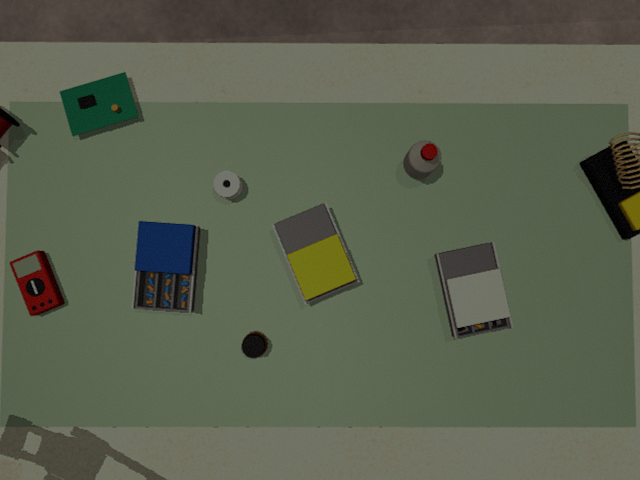

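View pics/side0.png

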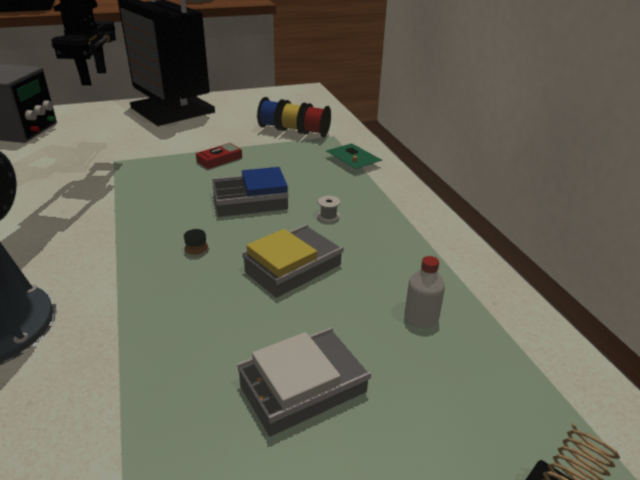

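The pictures agree with the networks. From above, the blue cover at (166,248) is fully or nearly fully open and the yellow one at (322,265) is nearly shut. Blue's x axis is at about -4.4° and yellow's at about 22.5°. The reel, jar and bottle stay clear of both push paths.

I'll close the fingers and move above the rear of the blue cover.

Request:
{"name": "arm_command", "arguments": {"targets": [[[-0.82,-0.275,0],[0,0,0],1],[[-0.82,-0.275,0],[0,0,0],1],[[-0.82,-0.275,0],[0,0,0],1],[[-0.82,-0.275,0],[0,0,0],1],[[-0.82,-0.275,0],[0,0,0],1],[[-0.82,-0.275,0],[0,0,0],1],[[-0.82,-0.275,0],[0,0,0],1],[[-0.82,-0.275,0],[0,0,0],1],[[-0.82,-0.275,0],[0,0,0],1],[[-0.82,-0.275,0],[0,0,0],1]], "grip_force": 10}}

```text
time_s: 1.83
position: [0.4128, 0.4295, 0.2337]
tcp_rot: [3.141, 0.0, 2.804]
force: [-0.2, -0.2, -0.2]
grip_width: 0.325
grip_force: 0.0
```

Request:
{"name": "arm_command", "arguments": {"targets": [[[-0.82,-0.275,0],[0,0,0],1],[[-0.82,-0.275,0],[0,0,0],1],[[-0.82,-0.275,0],[0,0,0],1],[[-0.82,-0.275,0],[0,0,0],1],[[-0.82,-0.275,0],[0,0,0],1],[[-0.82,-0.275,0],[0,0,0],1],[[-0.82,-0.275,0],[0,0,0],1],[[-0.82,-0.275,0],[0,0,0],1],[[-0.82,-0.275,0],[0,0,0],1],[[-0.82,-0.275,0],[0,0,0],1]]}}

```text
time_s: 2.67
position: [0.6175, 0.27, 0.2335]
tcp_rot: [3.142, -0.0, 2.804]
force: [0.2, 0.1, 0.0]
grip_width: 0.01
grip_force: 0.0
```

Request:
{"name": "arm_command", "arguments": {"targets": [[[0,0,0],[0,0,-0.75],1],[[0,0,0],[0,0,-0.75],1],[[0,0,0],[0,0,-0.75],1],[[0,0,0],[0,0,-0.75],1],[[0,0,0],[0,0,-0.75],1],[[0,0,0],[0,0,0],1],[[0,0,0],[0,0,0],1]]}}

```text
time_s: 3.25
position: [0.6166, 0.2709, 0.2335]
tcp_rot: [3.142, -0.0, 3.064]
force: [-0.1, -0.4, -0.3]
grip_width: 0.004
grip_force: 0.0
```

Request:
{"name": "arm_command", "arguments": {"targets": [[[0,0,0.72],[0,0,0],1],[[0,0,0.72],[0,0,0],1],[[0,0,0.72],[0,0,0],1],[[0,0,0.72],[0,0,0],1],[[0,0,0.72],[0,0,0],1],[[0,0,0.72],[0,0,0],1],[[0,0,0.72],[0,0,0],1],[[0,0,0.72],[0,0,0],1],[[0,0,0],[0,0,0],1]]}}

```text
time_s: 4.0
position: [0.6133, 0.2701, 0.0561]
tcp_rot: [-3.139, -0.008, 3.064]
force: [-0.6, 0.2, -0.8]
grip_width: 0.004
grip_force: 0.0
```

Run:
```python
from h import *
s=robot.observe();print(np.round(s["position"],4),np.round(s["force"],1))
c=capture("side");cv2.imwrite("pics/s1.png",cv2.resize(c["img"][140:230,190:350,::-1],None,fx=5,fy=5))
```

```text
[0.6133 0.2701 0.0561] [-0.6  0.2 -0.8]
```

View pics/s1.png

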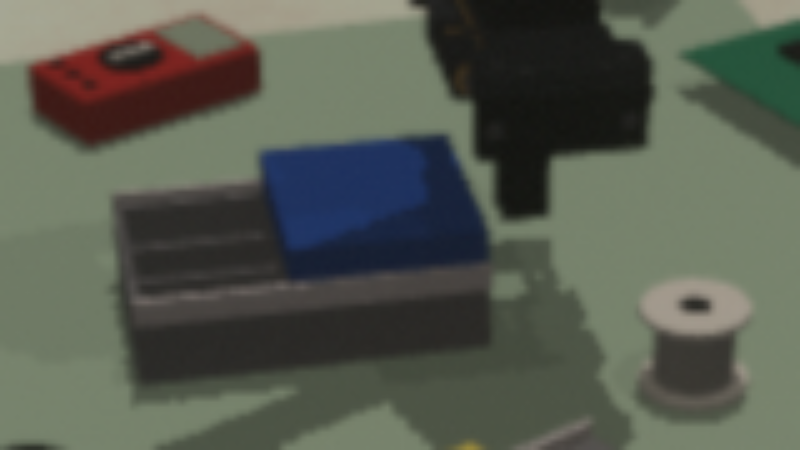

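The crop shows the closed fingertips just behind the blue rear face, around (520,180), with a clear gap. I'll raise them a little and push.

Request:
{"name": "arm_command", "arguments": {"targets": [[[0,0,-0.13],[0,0,0],1],[[0.2,0,0],[0,0,0],1],[[0.2,0,0],[0,0,0],1],[[0.2,0,0],[0,0,0],1],[[0.2,0,0],[0,0,0],1]]}}

```text
time_s: 4.47
position: [0.5938, 0.273, 0.0665]
tcp_rot: [3.141, 0.005, 3.066]
force: [2.2, -0.8, 3.1]
grip_width: 0.006
grip_force: 1.2
```

Request:
{"name": "arm_command", "arguments": {"targets": [[[0.2,0,0],[0,0,0],1],[[0.2,0,0],[0,0,0],1],[[0.2,0,0],[0,0,0],1],[[0.2,0,0],[0,0,0],1],[[0.2,0,0],[0,0,0],1],[[0.2,0,0],[0,0,0],1]]}}

```text
time_s: 4.97
position: [0.5563, 0.2756, 0.0647]
tcp_rot: [3.141, 0.0, 3.066]
force: [2.0, -0.1, 1.8]
grip_width: 0.009
grip_force: 1.2
```

Request:
{"name": "arm_command", "arguments": {"targets": [[[0.15,0,0.05],[0,0,0],1],[[0.15,0,0.05],[0,0,0],1],[[0.15,0,0],[0,0,0],1],[[0.1,0,0],[0,0,0],1],[[0.1,0,0],[0,0,0],1],[[0,0,0],[0,0,0],1]]}}

```text
time_s: 5.47
position: [0.5359, 0.2769, 0.0612]
tcp_rot: [-3.141, -0.002, 3.066]
force: [0.7, 0.4, -0.4]
grip_width: 0.003
grip_force: 0.2
```

Request:
{"name": "arm_command", "arguments": {"targets": [[[0.08,0,0],[0,0,0],1],[[0.08,0,0],[0,0,0],1],[[0.0,0,0],[0,0,0],1]]}}

```text
time_s: 5.72
position: [0.5317, 0.2772, 0.0613]
tcp_rot: [-3.141, -0.001, 3.066]
force: [0.2, -0.2, -1.0]
grip_width: 0.007
grip_force: 0.4
```

Request:
{"name": "arm_command", "arguments": {"targets": [[[0.08,0,0],[0,0,0],1],[[0.08,0,0],[0,0,0],1],[[0.0,0,0],[0,0,0],1]]}}

```text
time_s: 5.97
position: [0.5312, 0.2774, 0.0618]
tcp_rot: [3.141, 0.008, 3.067]
force: [7.4, -2.2, -5.6]
grip_width: 0.007
grip_force: 3.8
```

Run:
```python
from h import *
c=capture("side");cv2.imwrite("pics/s2.png",cv2.resize(c["img"][140:230,190:350,::-1],None,fx=5,fy=5))
```

```text
(no output)
```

View pics/s2.png

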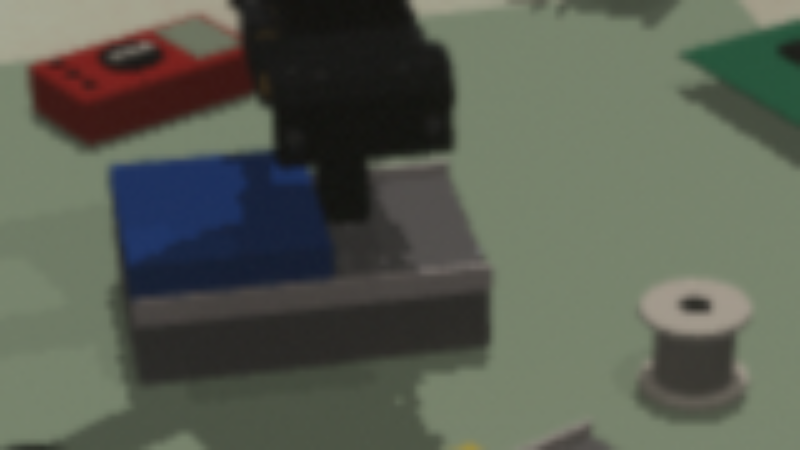

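The cover's front edge at (115,175) is flush with the tray end, and the force rises without further movement, so it is against the stop. One more small push, then I'll back off and lift.

Request:
{"name": "arm_command", "arguments": {"targets": [[[0.1,0,0],[0,0,0],1],[[0.0,0,0],[0,0,0],1]]}}

```text
time_s: 6.18
position: [0.5311, 0.2776, 0.0621]
tcp_rot: [3.14, 0.013, 3.067]
force: [11.4, -3.8, -9.0]
grip_width: 0.008
grip_force: 5.9
```

Request:
{"name": "arm_command", "arguments": {"targets": [[[-0.4,0,0],[0,0,0],1],[[-0.4,0,0],[0,0,0],1],[[0,0,-0.8],[0,0,0],1],[[0,0,-0.8],[0,0,0],1],[[0,0,-0.8],[0,0,0],1],[[0,0,-0.8],[0,0,0],1],[[0,0,-0.8],[0,0,0],1],[[0,0,0],[0,0,0],1]]}}

```text
time_s: 6.85
position: [0.5504, 0.2771, 0.1866]
tcp_rot: [3.139, 0.007, 3.066]
force: [0.3, -0.2, 0.2]
grip_width: 0.006
grip_force: 0.0
```

Run:
```python
from h import *
s=robot.observe();print(np.round(s["position"],4),np.round(s["tcp_rot"],3),np.round(s["qpos"],2))
c=capture("top")
for t in("blue_cover","yellow_cover","yellow_case","white_cover"):
    for o in outline_of(c,t)[:1]:
        m=o["region"].astype(np.uint8);r=max(cv2.findContours(m,0,1)[0],key=cv2.contourArea)
        z=.04 if "case" in t else .062
        b=cv2.minAreaRect(np.array([atz(c,p[0],z)[:2]*1000 for p in r],np.float32));print(t,round(o["confidence"],2),np.round(b[0]),np.round(b[1]),round(b[2],1))
```

```text
[0.5504 0.2771 0.1866] [3.139 0.007 3.066] [ 0.29  0.57  1.51  0.    1.06 -1.21]
blue_cover 0.71 [474. 284.] [103.  86.] 86.7
yellow_cover 0.96 [511.  -3.] [ 91. 101.] 23.2
yellow_case 0.87 [536.   8.] [160. 109.] 22.6
white_cover 0.64 [ 455. -284.] [ 91. 103.] 11.7
```

Request:
{"name": "arm_command", "arguments": {"targets": [[[0.28,-1,0],[0,0,0],1],[[0.28,-1,0],[0,0,0],1],[[0.28,-1,0],[0,0,0],1],[[0.28,-1,0],[0,0,0],1],[[0.28,-1,0],[0,0,0],1],[[0.28,-1,0],[0,0,0],1],[[0.28,-1,0],[0,0,0],1],[[0.28,-1,0],[0,0,0],1],[[0.28,-1,0],[0,0,0],1],[[0.28,-1,0],[0,0,0],1]]}}

```text
time_s: 7.93
position: [0.4405, -0.0175, 0.1806]
tcp_rot: [3.141, -0.003, 3.066]
force: [1.3, 0.5, 0.2]
grip_width: 0.008
grip_force: 0.0
```

Request:
{"name": "arm_command", "arguments": {"targets": [[[0,-0.5,0],[0,0,0],1],[[0,0,0],[0,0,-0.85],1],[[0,0,0],[0,0,-0.85],1],[[0,0,0],[0,0,-0.85],1],[[0,0,0],[0,0,-0.85],1],[[0,0,0],[0,0,-0.85],1],[[0,0,0],[0,0,-0.85],1],[[0,0,0],[0,0,-0.85],1],[[0,0,0],[0,0,-0.85],1],[[0,0,0],[0,0,0],1]]}}

```text
time_s: 8.77
position: [0.4401, -0.0313, 0.1806]
tcp_rot: [3.139, -0.002, -2.742]
force: [-0.1, -0.1, 0.9]
grip_width: 0.009
grip_force: 0.0
```

Run:
```python
from h import *
from scipy.spatial.transform import Rotation as Ro
s=robot.observe();print(np.round(s["position"],4),np.round(s["tcp_rot"],3))
R=Ro.from_euler("xyz",s["tcp_rot"]).as_matrix()
print(np.round(R.T@(np.array([.4418,-.0318,.062])-s["position"])/.03,2))
```

```text
[ 0.4401 -0.0313  0.1806] [ 3.139e+00 -2.000e-03 -2.742e+00]
[-0.06 -0.05  3.95]
```

Request:
{"name": "arm_command", "arguments": {"targets": [[[0,0,0.6],[0,0,0],1],[[0,0,0.6],[0,0,0],1],[[0,0,0.6],[0,0,0],1],[[0,0,0.6],[0,0,0],1],[[0,0,0.6],[0,0,0],1],[[0,0,0.6],[0,0,0],1],[[0,0,0.3],[0,0,0],1],[[0,0,0],[0,0,0],1],[[0,0,0],[0,0,0],1]]}}

```text
time_s: 9.52
position: [0.4405, -0.0314, 0.0642]
tcp_rot: [3.14, -0.002, -2.744]
force: [-0.0, -0.6, -0.4]
grip_width: 0.009
grip_force: 0.0
```

Run:
```python
from h import *
c=capture("side");cv2.imwrite("pics/s3.png",cv2.resize(c["img"][190:310,190:350,::-1],None,fx=5,fy=5))
```

```text
(no output)
```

View pics/s3.png

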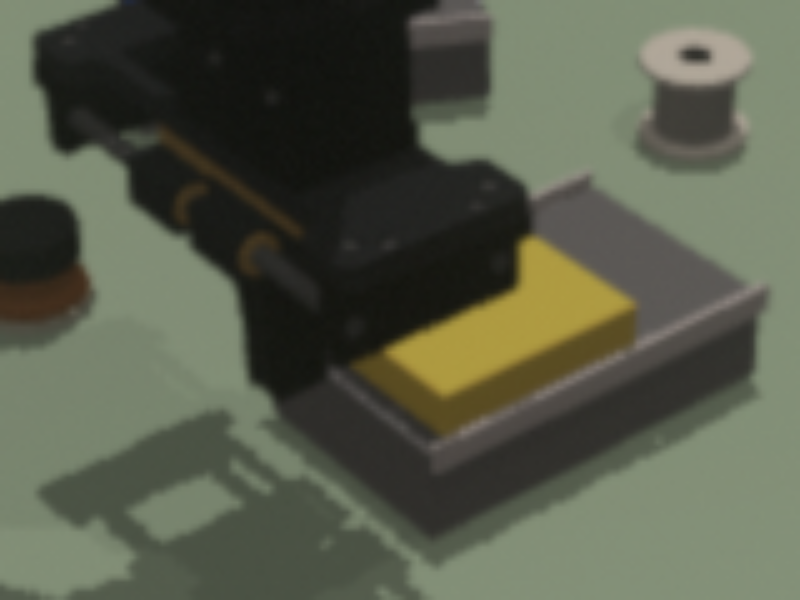

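The fingertips at (285,375) are just in front of the yellow tray-side face, above the case rim. I'll push along tool -x.

Request:
{"name": "arm_command", "arguments": {"targets": [[[-0.2,0,0.05],[0,0,0],1],[[-0.2,0,0.05],[0,0,0],1],[[-0.2,0,0],[0,0,0],1],[[-0.2,0,0],[0,0,0],1],[[-0.2,0,0],[0,0,0],1]]}}

```text
time_s: 9.98
position: [0.4692, -0.0198, 0.062]
tcp_rot: [-3.141, -0.0, -2.742]
force: [-2.1, -2.3, 0.5]
grip_width: 0.002
grip_force: 1.2
```

Request:
{"name": "arm_command", "arguments": {"targets": [[[-0.2,0,0],[0,0,0],1],[[-0.2,0,0],[0,0,0],1],[[-0.2,0,0],[0,0,0],1],[[-0.2,0,0],[0,0,0],1],[[-0.2,0,0],[0,0,0],1],[[0,0,0],[0,0,0],1]]}}

```text
time_s: 10.48
position: [0.4978, -0.0078, 0.0616]
tcp_rot: [-3.141, 0.002, -2.743]
force: [-0.1, -0.2, -0.2]
grip_width: 0.005
grip_force: 0.0
```

Request:
{"name": "arm_command", "arguments": {"targets": [[[-0.12,0,0],[0,0,0],1],[[-0.12,0,0],[0,0,0],1],[[-0.12,0,0],[0,0,0],1],[[-0.12,0,0],[0,0,0],1],[[0,0,0],[0,0,0],1]]}}

```text
time_s: 10.9
position: [0.5103, -0.0024, 0.0616]
tcp_rot: [3.142, 0.001, -2.743]
force: [-0.1, -0.0, -0.5]
grip_width: 0.004
grip_force: 0.3
```

Request:
{"name": "arm_command", "arguments": {"targets": [[[-0.08,0,0],[0,0,0],1],[[-0.08,0,0],[0,0,0],1],[[-0.08,0,0],[0,0,0],1],[[0,0,0],[0,0,0],1]]}}

```text
time_s: 11.23
position: [0.5164, 0.0002, 0.0616]
tcp_rot: [3.141, -0.0, -2.743]
force: [-2.2, -0.0, -0.0]
grip_width: 0.008
grip_force: 0.8
```

Request:
{"name": "arm_command", "arguments": {"targets": [[[-0.08,0,0],[0,0,0],1],[[-0.08,0,0],[0,0,0],1],[[0,0,0],[0,0,0],1]]}}

```text
time_s: 11.48
position: [0.5166, 0.0005, 0.0616]
tcp_rot: [3.14, -0.009, -2.74]
force: [-9.6, -10.9, 6.3]
grip_width: 0.008
grip_force: 6.4
```

Request:
{"name": "arm_command", "arguments": {"targets": [[[-0.1,0,0],[0,0,0],1],[[0,0,0],[0,0,0],1]]}}

```text
time_s: 11.65
position: [0.5168, 0.0007, 0.0615]
tcp_rot: [3.139, -0.015, -2.739]
force: [-14.9, -16.2, 10.5]
grip_width: 0.003
grip_force: 9.8
```

The yellow cover is against its stop, 22 N with no movement, at the position I predicted. I'll back off, lift and check.

Request:
{"name": "arm_command", "arguments": {"targets": [[[0.4,0,0],[0,0,0],1],[[0.4,0,0],[0,0,0],1],[[0,0,-0.8],[0,0,0],1],[[0,0,-0.8],[0,0,0],1],[[0,0,-0.8],[0,0,0],1],[[0,0,-0.8],[0,0,0],1],[[0,0,-0.8],[0,0,0],1],[[0,0,-0.8],[0,0,0],1],[[0,0,0],[0,0,0],1]]}}

```text
time_s: 12.4
position: [0.5053, -0.0067, 0.2104]
tcp_rot: [-3.135, 0.01, -2.743]
force: [0.4, 0.1, 0.4]
grip_width: 0.006
grip_force: 0.0
```

Request:
{"name": "arm_command", "arguments": {"targets": [[[0.9,0,-0.4],[0,0,0],1],[[0.9,0,-0.4],[0,0,0],1],[[0.9,0,-0.4],[0,0,0],1],[[0,0,0],[0,0,0],1],[[0,0,0],[0,0,0],1]]}}

```text
time_s: 12.82
position: [0.4266, -0.0379, 0.242]
tcp_rot: [-3.141, 0.002, -2.745]
force: [1.1, -0.7, 0.4]
grip_width: 0.003
grip_force: 0.0
```

Run:
```python
from h import *
for n in("top","side"):
    c=capture(n);save(c,n+"9")
    for t in("blue_cover","yellow_cover","yellow_case","white_cover","solder_reel","wash_bottle","flux_jar"):
        for o in outline_of(c,t)[:1]:
            m=o["region"].astype(np.uint8);r=max(cv2.findContours(m,0,1)[0],key=cv2.contourArea)
            z=.062 if t.endswith("cover") else .04
            b=cv2.minAreaRect(np.array([atz(c,p[0],z)[:2]*1000 for p in r],np.float32));print(n,t,round(o["confidence"],2),np.round(b[0]),np.round(b[1]),round(b[2],1))
```

```text
top blue_cover 0.77 [476. 284.] [106.  93.] 85.7
top yellow_cover 0.64 [568.  22.] [ 91. 100.] 22.2
top yellow_case 0.73 [538.   9.] [162. 109.] 22.7
top white_cover 0.83 [ 455. -284.] [ 92. 104.] 11.3
top solder_reel 0.76 [662. 171.] [52. 52.] 0.5
top wash_bottle 0.73 [ 711. -190.] [59. 76.] 45.0
top flux_jar 0.8 [369. 119.] [44. 48.] 45.1
side blue_cover 0.65 [474. 267.] [130.  90.] 85.8
side yellow_cover 0.56 [565.   6.] [106. 118.] 24.0
side yellow_case 0.9 [537.  -1.] [212. 165.] 23.3
side white_cover 0.65 [ 454. -297.] [ 97. 114.] 12.0
side solder_reel 0.58 [653. 138.] [106.  44.] 70.1
side wash_bottle 0.88 [ 726. -169.] [203.  63.] 54.6
side flux_jar 0.55 [364.  91.] [98. 43.] 85.7
```

View pics/side9.png

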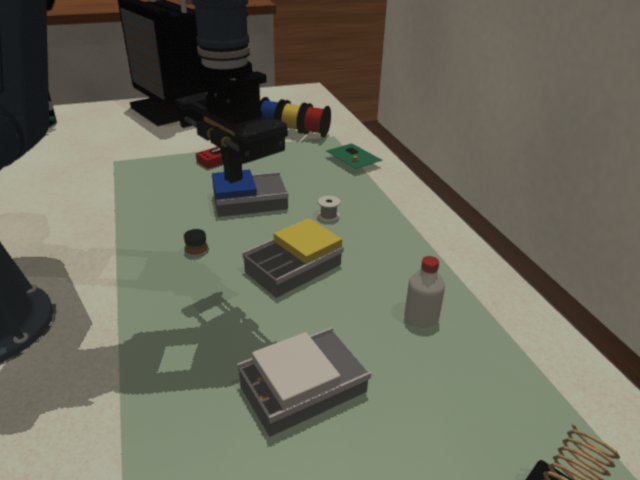

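Blue is shut (cover at (233,183)) and yellow is fully open, flush with the rear end (cover at (308,240)). The white cover and the loose items have not moved, and the arm is clear.

```bash
python3 -c "
from station import job
print(job.close_job())"
```

```text
the job is handed in; nothing more can be done
None
```

The blue cover was pushed fully shut first, then the yellow cover fully open, each until it hit its stop; the white cover and loose items did not move, and the job was handed in after about 13 s of the 45 s limit (no verdict was returned).

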